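# Seal the larger airtight tub

## Task

The lid of the larger dark grey tub has been laid on, but its four corners still stand up off the seal. Press the four corners of its lid down one after the other until each is fully home, flush with the middle of the lid, so that the tub is airtight. Do not touch the smaller tub: it is still to be filled.

Things in the scene. Friction and masses are not known exactly. Their poses are not given: they have to be found in the camera images.
- tub: The larger of two alike tubs, dark grey, white lid over a black seal: 130 (its x) by 170 (its y) mm, 85 mm high to the lid's flat middle. Full, it does not shift. Origin: centre of its underside; x to its back, y to its left. Each lid corner is a triangle, 58 mm along either edge, that bends up about its diagonal crease. Good points to press lie 14 mm in from both edges, at (+-51, +-71) mm.
- tub_front_left (a joint): Front left lid corner of the larger tub (its -x, +y): 0 raised, 0.42 rad fully home, level with the lid's middle; starts at 0 to 0.14, its tip 9 to 14 mm above the middle. About 6 N at the press point moves it; it stays where it is left and stops hard at home. The four move separately.
- tub_front_right (a joint): Front right corner (at its -x, -y), the same values. The front is the side that faces the robot, turned by up to 30 degrees either way.
- tub_back_left (a joint): Back left corner (at its +x, +y), the same values.
- tub_back_right (a joint): Back right corner (at its +x, -y), the same values.
- small_tub: The smaller tub, to be left alone: the same make, 90 mm (x) by 115 mm (y) and 55 mm high, its corners raised too. The origin is the centre of its underside. It stands beside the larger one, on either side.

How it is judged (in metres and radians):
At the end, for the whole second after the job is handed in: All four corners of the larger tub's lid are pressed home, each to within 0.1 rad (about 3 mm at its tip) of level (value of joint each of tub_front_left, tub_front_right, tub_back_left, tub_back_right above 0.32 rad); the robot touches nothing.
It fails at once if the smaller tub is touched (contact force between any of the fingers, the arm and small_tub above 1 N).
It also fails if it takes over 35 s, if anything falls off the work surface, if the arm or the gripper's body presses on something with over 40 N, if the wrist force passes 120 N, or if a joint passes its speed limit or range.

## Robot

A 6-joint arm with a two-finger parallel gripper is mounted at the origin on a cart in front of the work surface, level with it; the furniture and walls round the work are solid. World frame = base frame: x ahead of the robot, y to its left, z up, the work surface at z = 0. Lengths are in mm, angles in rad, forces in N, time in s.
With the tool pointing down it reaches from about 325 to 750 mm from the base axis. Payload 7.6 kg.
Tool frame: the origin (TCP) lies on the mounting face of the last link; the fingertips stand 173 mm ahead of it and the grasp point (between the pads) lies 155 mm ahead of it; z points along the fingers, y is the line along which they close (so a half turn about z gives the same grasp; the last joint's range is limited). The gripper opens to 85 mm and grips with 20 to 120 N. Pads are 22 mm wide; open, the fingers measure 114 mm over their backs; the gripper's body (76 mm by 85 mm) begins 54 mm behind the grasp point. The pads swing forward as they close: fully open they stand 13 mm farther back than shut.
Start: joints at [1.27, 0.052, 1.401, -0, 1.689, -0.07], TCP at [120.074, 511.088, 404.723] pointing down, gripper open.
Joint ranges: [-2.9, 2.9], [-0.91, 2.17], [0.12, 2.37], [-1.06, 4.2], [0.26, 2.73], [-2.93, 2.93]. Speed limits (rad/s): [2.57, 2.57, 3.01, 3.14, 3.14, 3.14].

## Interface

Orientations are given as a 3x3 rotation matrix whose columns are the frame's x, y, z axes.
In Python, from plant import read_state, get_image, sign_off gives the robot as it stands.
- The arm moves only by the tool drive_tool, never from a script. Its argument "steps" is a list of rows, each a list of 7 numbers: the opening, from 0 (shut) to 1 (fully open), then the shift along the world's x, y, z in mm, then the turn, a rotation vector about the world's x, y, z in rad. In form: [[fingers, dx, dy, dz, ax, ay, az], ...]. A call has 1 to 10 rows; each row shifts and turns the commanded pose from where the row before left it; what a row does not reach is not made up. A row lasts 1/12 s, in which the tool goes at most 41.7 mm and 7.16 degrees, less where a joint would pass 70% of its speed; a pose out of reach is approached as far as the arm can. A call is refused whole if a number of a shift passes 41.7 or a number of a turn 0.125, either way. A call with a gripper value outside its range is refused whole. The fingers move at their own pace and stop on an object; the grip force is fixed at half the most. Time passes only in rows, so rows that do not move let the fingers close. It gives the time, the measured TCP pose, the force, the opening and the grip force at its end, in the units of the state.
- read_state(): the state, without advancing time (a new reading comes with each control period).
- get_image(name): name is "scene" or "top" or "wrist"; returns a dict with "color" (384x512x3 uint8, red, green, blue), "fx", "fy", "cx", "cy" (pixels), "dist_coeffs" ([k1, k2, p1, p2, k3] as OpenCV has them; the pictures are not rectified), "view" (4x4, takes a point from world to camera coordinates); the wrist camera has in their place "T_tool_cam" (4x4, takes a point from camera to tool coordinates, whose origin is the TCP and whose axes are the flange's). Camera axes: x right, y down, z forward; pixel columns grow to the right and rows downward; lengths in mm; the calibration is good to about 2 mm. A picture is of the moment at which its call begins: read the wrist's pose just before it. There is no depth.
- sign_off(): hands the job in; it is judged then, once.
The state is a dict: "t": time; "joint_positions": joint angles; "joint_velocities": joint speeds; "joint_torque": joint torques, N m; "tool_pos": TCP position; "tool_rot": TCP orientation; "wrist_force": force on the tool from outside, world axes, zero at the start; "moment": the same for the moment, N m; "opening": finger opening in mm; "gripper_force": force on a finger pad.
Only numpy, scipy, OpenCV 4.12 (cv2) and the standard library are available. Lean on these libraries where they do the work, as an engineer would, in place of code of your own. Each camera call takes 0.05 s, during which the arm holds its last target. There are 200 camera calls.

## Working session

There is one attempt and no reset: what is moved stays moved. The work goes in short steps, Python scripts to look and compute and a tool call to move; the robot and the scene stay as the last step left them, time stands still between calls to the robot, and variables do not carry over. Pictures are saved under pics/ and viewed, at most 10 in all, crops included, and the job is handed in when it is done.

Besides the shell and the picture viewer there is one more tool, called after ">>>" by a JSON object that holds its "op" and its "data", one argument or row to a line. drive_tool: Moves the arm, as the interface text tells. Its arguments: {"type":"object","properties":{"steps":{"type":"array","items":{"type":"array","items":{"type":"number"}}}},"required":["steps"]}

```bash
mkdir -p pics; python3 - <<'E'
from plant import *
import cv2,numpy as np
s=read_state();print(s['t'],s['tool_pos'],s['tool_rot'],s['opening'],s['wrist_force'])
for n in("top","scene"):
    i=get_image(n);cv2.imwrite(f"pics/{n}0.png",i["color"][...,::-1]);np.save(f"pics/{n}0.npy",i,allow_pickle=True)
    print(n,i['fx'],i['cx'],i['cy'],i['dist_coeffs'],np.round(i['view'],3).tolist())
E
```

```text
0.0 [120.06051131 511.05348177 403.84982511] [[-9.73485731e-01  2.28747216e-01 -4.92047688e-04]
 [ 2.28747710e-01  9.73484530e-01 -1.53442363e-03]
 [ 1.28005680e-04 -1.60629429e-03 -9.99998702e-01]] 85.08027849638447 [ 0.13873717 -0.5000836  -0.70145424]
top 473.8299303193517 255.43337153911864 192.29873677838947 [-0.15980973  0.          0.          0.          0.        ] [[-0.016, -1.0, -0.019, 16.293], [-0.989, 0.018, -0.143, 564.774], [0.144, 0.017, -0.989, 912.068], [0.0, 0.0, 0.0, 1.0]]
scene 386.3791753142705 259.62182114928714 193.86563381051482 [-0.03323563  0.          0.          0.          0.        ] [[0.877, -0.48, 0.002, -483.462], [-0.267, -0.491, -0.829, 194.974], [0.399, 0.727, -0.559, 725.849], [0.0, 0.0, 0.0, 1.0]]
```

View pics/top0.png

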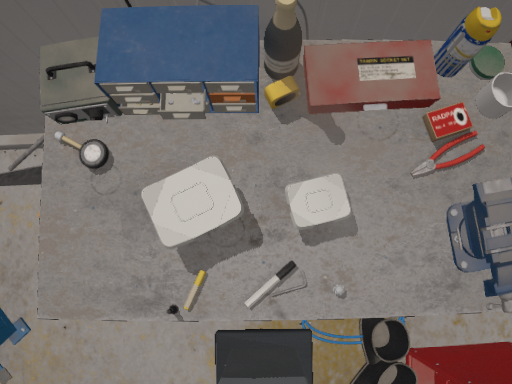

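View pics/scene0.png

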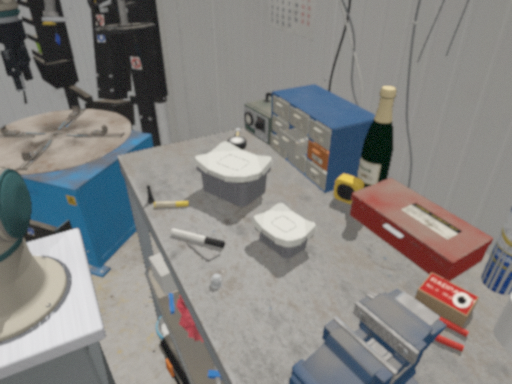

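The top view shows the larger tub at about (192,202) and the smaller one at about (319,202), to its right. In the scene view the larger one's corners stand up. Next I'll measure the lid outline.

```bash
cat > h.py <<'E'
import numpy as np,cv2
def plane(i,px,z):
    K=np.array([[i['fx'],0,i['cx']],[0,i['fy'],i['cy']],[0,0,1]])
    u=cv2.undistortPoints(np.float64(px).reshape(-1,1,2),K,np.float64(i['dist_coeffs'])).reshape(-1,2)
    V=np.array(i['view']);R,t=V[:3,:3],V[:3,3];c=-R.T@t
    d=np.c_[u,np.ones(len(u))]@R
    return c+d*((z-c[2])/d[:,2])[:,None]
E
python3 - <<'E'
from h import *
i=np.load("pics/top0.npy",allow_pickle=True).item();im=i['color']
hsv=cv2.cvtColor(im,cv2.COLOR_RGB2HSV)
m=((hsv[...,2]>185)&(hsv[...,1]<40)).astype(np.uint8)
m=cv2.morphologyEx(m,cv2.MORPH_CLOSE,np.ones((5,5)))
cs,_=cv2.findContours(m,cv2.RETR_EXTERNAL,cv2.CHAIN_APPROX_NONE)
out=im[...,::-1].copy()
for c in cs:
    if cv2.contourArea(c)<1000: continue
    for z in(85,96) if cv2.contourArea(c)>4000 else (55,62):
        P=plane(i,c[:,0],z)[:,:2].astype(np.float32)
        r=cv2.minAreaRect(P);print(cv2.contourArea(c),z,np.round(r[0],1),np.round(r[1],1),round(r[2],2),np.round(cv2.boxPoints(r)).tolist())
    q=cv2.approxPolyDP(c,10,True)[:,0];print(q.tolist(),np.round(plane(i,q,85)).tolist())
    cv2.drawContours(out,[c],-1,(0,0,255),1)
cv2.imwrite("pics/m.png",cv2.resize(out[140:260,120:370],None,fx=3.2,fy=3.2,interpolation=cv2.INTER_CUBIC))
E
```

```text
1983.5 55 [ 545.  -116.7] [ 86.8 111.8] 14.01 [[489.0, -73.0], [516.0, -181.0], [601.0, -160.0], [574.0, -52.0]]
1983.5 62 [ 544.2 -115.9] [ 86.2 110.9] 14.01 [[489.0, -72.0], [516.0, -180.0], [599.0, -159.0], [573.0, -52.0]]
[[344, 191], [303, 182], [290, 203], [298, 225], [348, 213]] [[558.0, -164.0, 85.0], [577.0, -86.0, 85.0], [537.0, -60.0, 85.0], [494.0, -74.0, 85.0], [515.0, -170.0, 85.0]]
4963.5 85 [543.1 129.4] [127.5 167. ] 25.16 [[450.0, 178.0], [521.0, 27.0], [636.0, 81.0], [565.0, 232.0]]
4963.5 96 [541.7 127.7] [125.9 165. ] 25.16 [[450.0, 176.0], [520.0, 26.0], [634.0, 80.0], [564.0, 229.0]]
[[216, 158], [165, 179], [151, 216], [165, 244], [238, 213]] [[627.0, 81.0, 85.0], [588.0, 181.0, 85.0], [516.0, 208.0, 85.0], [462.0, 180.0, 85.0], [519.0, 40.0, 85.0]]
```

View pics/m.png

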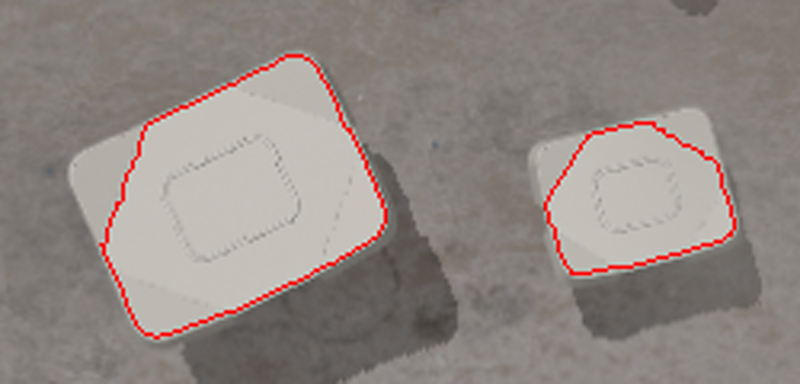

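The red outline follows the larger lid on three of its corners; the left one is in shade, but the rectangle still comes out near 130×170. The centre is about (543,129), with yaw 25.2°.

Press points: FL (467,172), FR (527,43), BL (559,215), BR (619,86). I'll press with shut fingers; home should be at a TCP z of about 258.

>>> {"op": "drive_tool", "data": {
  "steps": [
    [0,33,-22.5,0,0,0,0.067],
    [0,33,-22.5,0,0,0,0.067],
    [0,33,-22.5,0,0,0,0.067],
    [0,33,-22.5,0,0,0,0.067],
    [0,33,-22.5,0,0,0,0.067],
    [0,33,-22.5,0,0,0,0.067],
    [0,33,-22.5,0,0,0,0.067],
    [0,33,-22.5,0,0,0,0.067],
    [0,33,-22.5,0,0,0,0.067],
    [0,33,-22.5,0,0,0,0.067]
  ]
}}

```text
t: 0.93
tool_pos: [451.4, 284.6, 404.4]
tool_rot: [[-0.904, -0.428, -0.001], [-0.428, 0.904, -0.0], [0.001, 0.0, -1.0]]
wrist_force: [0.0, 0.7, 0.1]
opening: 0.2
gripper_force: 0.0
```

>>> {"op": "drive_tool", "data": {
  "steps": [
    [0,27,-18,-20,0,0,0],
    [0,27,-18,-20,0,0,0],
    [0,27,-18,-20,0,0,0],
    [0,27,-18,-20,0,0,0],
    [0,0,0,-20,0,0,0],
    [0,0,0,-18,0,0,0],
    [0,0,0,0,0,0,0],
    [0,0,0,0,0,0,0]
  ]
}}

```text
t: 1.6
tool_pos: [557.9, 214.0, 285.6]
tool_rot: [[-0.905, -0.425, -0.003], [-0.425, 0.905, -0.001], [0.003, 0.001, -1.0]]
wrist_force: [-0.3, -0.8, 0.3]
opening: 0.3
gripper_force: 0.0
```

>>> {"op": "drive_tool", "data": {
  "steps": [
    [0,1,1,-8,0,0,0],
    [0,0,0,-6,0,0,0],
    [0,0,0,-4,0,0,0],
    [0,0,0,-3,0,0,0],
    [0,0,0,-2,0,0,0],
    [0,0,0,0,0,0,0]
  ]
}}

```text
t: 2.1
tool_pos: [559.2, 215.9, 265.0]
tool_rot: [[-0.905, -0.426, 0.003], [-0.426, 0.905, 0.002], [-0.004, 0.001, -1.0]]
wrist_force: [0.5, 3.2, 3.7]
opening: -0.2
gripper_force: 1.8
```

```bash
python3 - <<'E'
from plant import *
import cv2
i=get_image("scene")['color'];j=get_image("wrist")['color'];k=get_image("top")['color']
a=cv2.resize(i[130:220,180:280],(400,360),interpolation=2);b=cv2.resize(k[140:260,125:258],(399,360),interpolation=2)
cv2.imwrite("pics/p1.png",cv2.hconcat([a,b])[...,::-1])
E
```

```text
(no output)
```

View pics/p1.png

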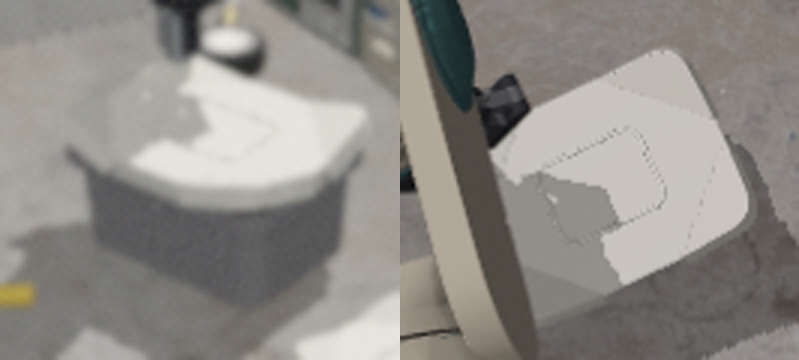

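The gripper stands at the back left corner: left crop at (180,30), right crop at (500,110). It has just made contact, so I'll press on.

>>> {"op": "drive_tool", "data": {
  "steps": [
    [0,0,0,-2,0,0,0],
    [0,0,0,-2,0,0,0],
    [0,0,0,-1,0,0,0],
    [0,0,0,0,0,0,0]
  ]
}}

```text
t: 2.58
tool_pos: [559.2, 215.2, 259.1]
tool_rot: [[-0.905, -0.425, 0.001], [-0.425, 0.905, 0.0], [-0.001, -0.0, -1.0]]
wrist_force: [0.2, 2.9, 4.2]
opening: -0.1
gripper_force: 2.1
```

>>> {"op": "drive_tool", "data": {
  "steps": [
    [0,0,0,-1,0,0,0],
    [0,0,0,-1,0,0,0],
    [0,0,0,0,0,0,0]
  ]
}}

```text
t: 2.83
tool_pos: [559.2, 215.2, 258.4]
tool_rot: [[-0.905, -0.425, 0.001], [-0.425, 0.905, 0.001], [-0.001, 0.0, -1.0]]
wrist_force: [-2.7, 1.9, 11.3]
opening: 0.0
gripper_force: 5.7
```

Force is rising at z 258.4, as expected for home. A little more to confirm the stop.

>>> {"op": "drive_tool", "data": {
  "steps": [
    [0,0,0,-1,0,0,0],
    [0,0,0,-1,0,0,0],
    [0,0,0,0,0,0,0]
  ]
}}

```text
t: 3.08
tool_pos: [559.2, 215.2, 258.3]
tool_rot: [[-0.905, -0.425, 0.002], [-0.425, 0.905, 0.001], [-0.002, -0.0, -1.0]]
wrist_force: [-7.6, 0.9, 21.2]
opening: -0.1
gripper_force: 10.7
```

Hard stop, so BL is home. Next is BR.

>>> {"op": "drive_tool", "data": {
  "steps": [
    [0,0,0,31,0,0,0],
    [0,15,-32,0,0,0,0],
    [0,15,-32,0,0,0,0],
    [0,15,-32,0,0,0,0],
    [0,15,-33,0,0,0,0],
    [0,0,0,0,0,0,0],
    [0,0,0,-8,0,0,0],
    [0,0,0,-7,0,0,0],
    [0,0,0,-3,0,0,0],
    [0,0,0,0,0,0,0]
  ]
}}

```text
t: 3.92
tool_pos: [618.6, 86.9, 266.7]
tool_rot: [[-0.905, -0.426, -0.001], [-0.426, 0.905, -0.0], [0.001, 0.0, -1.0]]
wrist_force: [-0.2, 0.2, 0.2]
opening: -0.2
gripper_force: 0.2
```

>>> {"op": "drive_tool", "data": {
  "steps": [
    [0,0,0,-2,0,0,0],
    [0,0,0,-2,0,0,0],
    [0,0,0,-2,0,0,0],
    [0,0,0,-2,0,0,0],
    [0,0,0,-2,0,0,0],
    [0,0,0,-1,0,0,0],
    [0,0,0,-1,0,0,0],
    [0,0,0,-1,0,0,0],
    [0,0,0,0,0,0,0],
    [0,0,0,0,0,0,0]
  ]
}}

```text
t: 4.75
tool_pos: [619.3, 86.3, 258.3]
tool_rot: [[-0.905, -0.426, 0.003], [-0.426, 0.905, 0.0], [-0.003, -0.001, -1.0]]
wrist_force: [-6.6, -1.5, 20.0]
opening: 0.2
gripper_force: 9.6
```

BR is home. Next is FR, a shift of (-92,-43).

>>> {"op": "drive_tool", "data": {
  "steps": [
    [0,0,0,31,0,0,0],
    [0,-31,-14,0,0,0,0],
    [0,-31,-14,0,0,0,0],
    [0,-30,-15,0,0,0,0],
    [0,0,0,0,0,0,0],
    [0,0,0,-8,0,0,0],
    [0,0,0,-7,0,0,0],
    [0,0,0,-3,0,0,0],
    [0,0,0,0,0,0,0]
  ]
}}

```text
t: 5.5
tool_pos: [527.7, 43.4, 266.7]
tool_rot: [[-0.905, -0.426, -0.001], [-0.426, 0.905, 0.0], [0.001, 0.001, -1.0]]
wrist_force: [0.2, -0.5, 0.7]
opening: -0.0
gripper_force: 0.2
```

>>> {"op": "drive_tool", "data": {
  "steps": [
    [0,0,0,-2,0,0,0],
    [0,0,0,-2,0,0,0],
    [0,0,0,-2,0,0,0],
    [0,0,0,-2,0,0,0],
    [0,0,0,-2,0,0,0],
    [0,0,0,-1,0,0,0],
    [0,0,0,-1,0,0,0],
    [0,0,0,-1,0,0,0],
    [0,0,0,0,0,0,0],
    [0,0,0,0,0,0,0]
  ]
}}

```text
t: 6.33
tool_pos: [527.6, 42.9, 258.2]
tool_rot: [[-0.905, -0.425, 0.002], [-0.425, 0.905, -0.001], [-0.001, -0.002, -1.0]]
wrist_force: [-13.0, -4.7, 25.3]
opening: -0.0
gripper_force: 12.2
```

>>> {"op": "drive_tool", "data": {
  "steps": [
    [0,0,0,31,0,0,0],
    [0,-15,32,0,0,0,0],
    [0,-15,32,0,0,0,0],
    [0,-15,32,0,0,0,0],
    [0,-15,33,0,0,0,0],
    [0,0,0,0,0,0,0],
    [0,0,0,-8,0,0,0],
    [0,0,0,-7,0,0,0],
    [0,0,0,-3,0,0,0],
    [0,0,0,0,0,0,0]
  ]
}}

```text
t: 7.17
tool_pos: [467.4, 171.3, 266.6]
tool_rot: [[-0.906, -0.424, -0.001], [-0.424, 0.906, -0.0], [0.001, 0.0, -1.0]]
wrist_force: [0.9, 0.2, -0.8]
opening: -0.3
gripper_force: 0.1
```

>>> {"op": "drive_tool", "data": {
  "steps": [
    [0,0,0,-2,0,0,0],
    [0,0,0,-2,0,0,0],
    [0,0,0,-2,0,0,0],
    [0,0,0,-2,0,0,0],
    [0,0,0,-2,0,0,0],
    [0,0,0,-1,0,0,0],
    [0,0,0,-1,0,0,0],
    [0,0,0,-1,0,0,0],
    [0,0,0,0,0,0,0],
    [0,0,0,0,0,0,0]
  ]
}}

```text
t: 8.0
tool_pos: [467.2, 171.8, 258.2]
tool_rot: [[-0.905, -0.425, 0.0], [-0.425, 0.905, 0.0], [-0.0, 0.0, -1.0]]
wrist_force: [-15.5, -2.4, 27.7]
opening: 0.3
gripper_force: 13.5
```

All four have been pressed to the stop. Now back off and check.

>>> {"op": "drive_tool", "data": {
  "steps": [
    [0,0,0,40,0,0,0],
    [0,0,0,40,0,0,0],
    [0,-5,40,5,0,0,0],
    [0,-5,40,5,0,0,0],
    [0,-5,40,5,0,0,0],
    [0,-5,40,5,0,0,0],
    [0,-10,40,0,0,0,0],
    [0,-10,40,0,0,0,0],
    [0,-10,40,0,0,0,0],
    [0,0,0,0,0,0,0]
  ]
}}

```text
t: 8.83
tool_pos: [414.8, 457.1, 352.9]
tool_rot: [[-0.903, -0.43, -0.002], [-0.43, 0.903, 0.0], [0.002, 0.001, -1.0]]
wrist_force: [-0.0, -0.3, -0.4]
opening: -0.1
gripper_force: 0.0
```

```bash
python3 - <<'E'
from plant import *
import cv2
i=get_image("scene")['color'];k=get_image("top")['color']
a=cv2.resize(i[135:210,185:285],(400,300),interpolation=2);b=cv2.resize(k[150:250,125:258],(399,300),interpolation=2)
cv2.imwrite("pics/p2.png",cv2.hconcat([a,b])[...,::-1])
E
```

```text
(no output)
```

View pics/p2.png

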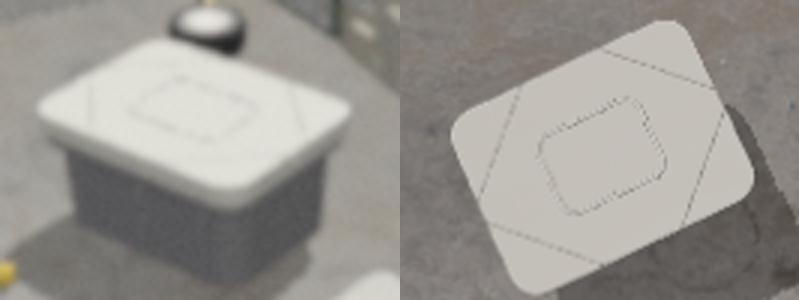

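The lid is flat. All four corners, at (670,30), (460,130), (530,285) and (745,180) in the right crop, have the same shade as the middle, and the rim is straight.

```bash
python3 -c "
from plant import *
print(sign_off())"
```

```text
the job is handed in; nothing more can be done
None
```

All four corners of the larger tub's lid were pressed to their hard stop and look flush in the final pictures; the smaller tub was not touched, and the job was handed in at about 9 s (no verdict was returned).

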